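Circuit breakers in order of width on the rail

TASK

Set the four circuit breakers out on the mounting rail in order of width, the narrowest beside the orange end stop and the widest farthest from it, one centred over each black line with its long side square across the rail. Keep them upright all the while, leave the multimeter where it lies, and let go of everything at the end.

Things in the scene. Friction and masses are not known exactly. Their poses are not given: they have to be found in the camera images.
- breaker_1: Loose one-pole circuit breaker, light grey with a blue toggle on top, standing upright, about 120 g. 18 mm wide (along its y). Seen from the side it is stepped: a foot 85 mm long (along its x) and 42 mm high, and centred on it a nose 45 mm long (along x) from 42 to 72 mm height, full width; the toggle rises to 81 mm. Easily gripped from above on the nose, fingers closing along x over the 45 mm. Origin: centre of the underside; z up. Flat underside: it simply rests.
- breaker_2: Loose two-pole circuit breaker, light grey with a red toggle on top, standing upright, about 240 g. 36 mm wide (along its y). Seen from the side it is stepped: a foot 85 mm long (along its x) and 42 mm high, and centred on it a nose 45 mm long (along x) from 42 to 72 mm height, full width; the toggle rises to 81 mm. Easily gripped from above on the nose, fingers closing along x over the 45 mm. Origin: centre of the underside; z up. Flat underside: it simply rests.
- breaker_3: Loose three-pole circuit breaker, light grey with a black toggle on top, standing upright, about 360 g. 54 mm wide (along its y). Seen from the side it is stepped: a foot 85 mm long (along its x) and 42 mm high, and centred on it a nose 45 mm long (along x) from 42 to 72 mm height, full width; the toggle rises to 81 mm. Easily gripped from above on the nose, fingers closing along x over the 45 mm. Origin: centre of the underside; z up. Flat underside: it simply rests.
- breaker_4: Loose four-pole circuit breaker, light grey with a green toggle on top, standing upright, about 480 g. 72 mm wide (along its y). Seen from the side it is stepped: a foot 85 mm long (along its x) and 42 mm high, and centred on it a nose 45 mm long (along x) from 42 to 72 mm height, full width; the toggle rises to 81 mm. Easily gripped from above on the nose, fingers closing along x over the 45 mm. Origin: centre of the underside; z up. Flat underside: it simply rests.
- line_a: One of four alike black lines, 6 mm wide and 140 mm long (along its x), painted across the rail and its mounting plate; at each start the letters say nothing of the order along the rail. Origin: on the rail's centre line, on its flat top, 10.5 mm above the table; x runs across the rail, y along it, z up. The lines are 80 mm apart along the rail. The fixed aluminium rail is 35 mm wide and 440 mm long, on a 3 mm steel plate 150 mm by 460 mm.
- line_b: One of four alike black lines, 6 mm wide and 140 mm long (along its x), painted across the rail and its mounting plate; at each start the letters say nothing of the order along the rail. Origin: on the rail's centre line, on its flat top, 10.5 mm above the table; x runs across the rail, y along it, z up. The lines are 80 mm apart along the rail. The fixed aluminium rail is 35 mm wide and 440 mm long, on a 3 mm steel plate 150 mm by 460 mm.
- line_c: One of four alike black lines, 6 mm wide and 140 mm long (along its x), painted across the rail and its mounting plate; at each start the letters say nothing of the order along the rail. Origin: on the rail's centre line, on its flat top, 10.5 mm above the table; x runs across the rail, y along it, z up. The lines are 80 mm apart along the rail. The fixed aluminium rail is 35 mm wide and 440 mm long, on a 3 mm steel plate 150 mm by 460 mm.
- line_d: One of four alike black lines, 6 mm wide and 140 mm long (along its x), painted across the rail and its mounting plate; at each start the letters say nothing of the order along the rail. Origin: on the rail's centre line, on its flat top, 10.5 mm above the table; x runs across the rail, y along it, z up. The lines are 80 mm apart along the rail. The fixed aluminium rail is 35 mm wide and 440 mm long, on a 3 mm steel plate 150 mm by 460 mm.
- stop_orange: Orange end stop fixed on the rail, at one end or the other (a grey one of the same shape is at the other end): 50 mm across the rail, 12 mm along it, 30 mm high. Origin: centre of its underside on the rail's top; 70 mm from the nearest black line; y along the rail.
- multimeter: Yellow and black hand multimeter lying flat among the breakers, 130 mm by 66 mm, 40 mm high, loose. Origin: centre of its underside. Not to be moved.

How it is judged:
At the end, for the whole second after the job is handed in: One- to four-pole breakers in order from the orange stop, each resting on the rail, upright within 0.1 rad, centre within 10 mm of the rail's centre line and, along the rail, of its own black line, long side within 0.17 rad of square across the rail (either way round), at rest (horizontal distance between breaker_1 and stop_orange between 0.06 and 0.08 m and x of breaker_1 in the frame of line_a between -0.01 and 0.01 m and height (world z) of breaker_1 between 0.008 and 0.015 m and angle between each of breaker_1, breaker_2, breaker_3, breaker_4's own z axis and vertical below 0.1 rad and angle between the x axis of each of breaker_1, breaker_2, breaker_3, breaker_4 and the x axis of line_a, either way round below 0.17 rad and linear speed of each of breaker_1, breaker_2, breaker_3, breaker_4 below 0.02 m/s and angular speed of each of breaker_1, breaker_2, breaker_3, breaker_4 below 0.15 rad/s and horizontal distance between breaker_2 and stop_orange between 0.14 and 0.16 m and x of breaker_2 in the frame of line_a between -0.01 and 0.01 m and height (world z) of breaker_2 between 0.008 and 0.015 m and horizontal distance between breaker_3 and stop_orange between 0.22 and 0.24 m and x of breaker_3 in the frame of line_a between -0.01 and 0.01 m and height (world z) of breaker_3 between 0.008 and 0.015 m and horizontal distance between breaker_4 and stop_orange between 0.3 and 0.32 m and x of breaker_4 in the frame of line_a between -0.01 and 0.01 m and height (world z) of breaker_4 between 0.008 and 0.015 m); the robot touches nothing.
It fails at once if a breaker tipped over by more than 0.6 rad (angle between any of breaker_1, breaker_2, breaker_3, breaker_4's own z axis and vertical above 0.6 rad).
It fails at once if the multimeter moved by more than 25 mm (distance of multimeter from where it was at the start of the episode above 0.025 m).
It also fails if it takes over 106 s, if anything falls off the work surface, if the arm or the gripper's body presses on something with over 40 N, if the wrist force passes 120 N, or if a joint passes its speed limit or range.

ROBOT

A 6-joint arm with a two-finger parallel gripper is mounted at the origin on the work surface. World frame = base frame: x ahead of the robot, y to its left, z up, the work surface at z = 0. Lengths are in m, angles in rad, forces in N, time in s.
With the tool pointing down it reaches from about 0.35 to 0.875 m from the base axis. Payload 4.2 kg.
Tool frame: the origin (TCP) lies midway between the tips of the shut fingers; the grasp point (between the pads) lies 19 mm behind it (r.grip_depth is the distance from the TCP to the grasp point, in m); z points along the fingers, y is the line along which they close (so a half turn about z gives the same grasp; the last joint's range is limited). The gripper opens to 87 mm and grips with 3 to 60 N. Pads are 19 mm wide; open, the fingers measure 117 mm over their backs; the gripper's body (75 mm by 190 mm) begins 51 mm behind the grasp point.
Start: joints at [-0.967, 0.385, 0.008, 0, -1.194, -0.259], TCP at [0.211, -0.588, 0.223] pointing down, gripper open.
Joint ranges: [-3.14, 3.14], [-1.21, 2.06], [-1.07, 1.41], [-3.16, 2.05], [-2.99, -0.16], [-3.1, 3.1]. Speed limits (rad/s): [2.79, 2.79, 3.14, 3.14, 3.14, 3.14].

INTERFACE

Orientations are given as a unit quaternion [x, y, z, w].
In Python, from rig import r gives the robot as it stands. The module is installed in compiled form; this text tells all that it offers.
- The arm moves only by the tool carry_out, never from a script. Its argument "series" is a list of rows, each an object with "xyz": the shift along the tool's x, y, z each as a share of 0.5 m, from -1 to 1, a list of three; "rotation": the turn, a rotation vector about the tool's x, y, z each as a share of 180 degrees, from -1 to 1, a list of three. A call has 1 to 5 rows; each row shifts and turns the commanded pose from where the row before left it, along the tool's axes as they then stand; what a row does not reach is not made up. A row lasts 1/12 s, in which the tool goes at most 41.7 mm and 7.16 degrees, less where a joint would pass 70% of its speed; a pose out of reach is approached as far as the arm can. A call with a number of a shift or a turn outside -1 to 1 is refused whole. A call with a gripper value outside its range is refused whole. "jaw" is the opening, from 0 (shut) to 1 (fully open), set as the call begins (left out, the last holds). The fingers move at their own pace and stop on an object; "newtons" is the grip in N (left out, the last holds). Time passes only in rows, so rows that do not move let the fingers close. It gives the time, the measured TCP pose, the force, the opening and the grip force at its end, in the units of the state.
- r.observe(): the state, without advancing time (a new reading comes with each control period).
- r.camera(name): name is "scene" or "top"; returns the picture (420x560x3 uint8, blue, green, red); there is no depth.
- r.camera_info(name): a dict with "fx", "fy", "cx", "cy" (pixels), "dist_coeffs" ([k1, k2, p1, p2, k3] as OpenCV has them; the pictures are not rectified), "extrinsics" (4x4, takes a point from camera to world coordinates). Camera axes: x right, y down, z forward; pixel columns grow to the right and rows downward; lengths in m; the calibration is good to about 2 mm. A picture is of the moment at which its call begins. camera_info takes no time and is no camera call.
- r.finish_job(): hands the job in; it is judged then, once.
The state is a dict: "clock": time; "qpos": joint angles; "dq": joint speeds; "joint_torque": joint torques, N m; "tcp_pos": TCP position; "tcp_rot": TCP orientation; "ft_force": force on the tool from outside, world axes, zero at the start; "ft_torque": the same for the moment, N m; "width": opening from 0.0 (shut) to 1.0 (fully open); "gripper_force": force on a finger pad.
Only numpy, scipy, OpenCV 4.12 (cv2) and the standard library are available. Lean on these libraries where they do the work, as an engineer would, in place of code of your own. Each camera call takes 0.05 s, during which the arm holds its last target. There are 200 camera calls.

## Working session

There is one attempt and no reset: what is moved stays moved. The work goes in short steps, Python scripts to look and compute and a tool call to move; the robot and the scene stay as the last step left them, time stands still between calls to the robot, and variables do not carry over. Pictures are saved under pics/ and viewed, at most 14 in all, crops included, and the job is handed in when it is done.

Besides the shell and the picture viewer there is one more tool, called after "Request:" in YAML: its name, and indented under it one key for each argument. carry_out: Moves the arm, as the interface text tells. Its arguments: {"type":"object","properties":{"series":{"type":"array","items":{"type":"object","properties":{"xyz":{"type":"array","items":{"type":"number"}},"rotation":{"type":"array","items":{"type":"number"}}}}},"jaw":{"type":"number"},"newtons":{"type":"number"}},"required":["series"]}

```bash
mkdir -p pics
python3 - <<'E'
from rig import r
import cv2
o=r.observe();print(o['clock'],o['tcp_pos'],o['tcp_rot'],o['width'])
for n in("top","scene"):
    im=r.camera(n);cv2.imwrite(f"pics/{n}0.png",im)
    i=r.camera_info(n);print(n,i)
E
```

```text
0.0 [ 0.21109758 -0.58763884  0.22146282] [-1.71476040e-01  9.85187687e-01  1.06573166e-03 -2.32201219e-04] 0.9993878143711974
top {'fx': 422.69863225490457, 'fy': 422.69863225490457, 'cx': 279.2606054343335, 'cy': 207.8079389116596, 'dist_coeffs': array([-0.10336781,  0.        ,  0.        ,  0.        ,  0.        ]), 'extrinsics': array([[-0.00481624, -0.99489003,  0.10084958,  0.4560833 ],
       [-0.99992556,  0.00366075, -0.01163956, -0.00795224],
       [ 0.01121089, -0.10089814, -0.9948336 ,  0.85168036],
       [ 0.        ,  0.        ,  0.        ,  1.        ]])}
scene {'fx': 381.65477368930686, 'fy': 381.65477368930686, 'cx': 280.5494585737544, 'cy': 208.41308986826314, 'dist_coeffs': array([-0.02139405,  0.        ,  0.        ,  0.        ,  0.        ]), 'extrinsics': array([[ 0.77373359,  0.42449004, -0.47026007,  0.92668434],
       [ 0.63325532, -0.49714585,  0.59315572, -0.4484981 ],
       [ 0.01800085, -0.7567392 , -0.65346901,  0.54787356],
       [ 0.        ,  0.        ,  0.        ,  1.        ]])}
```

View pics/top0.png

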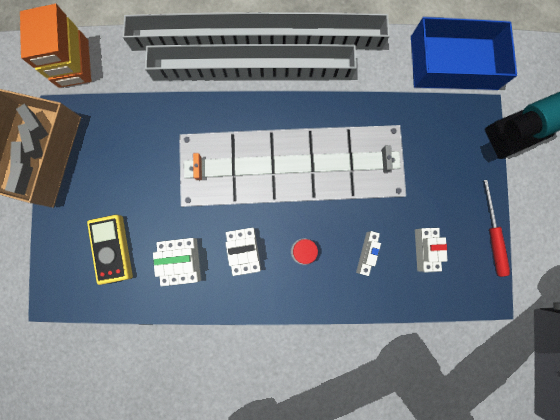

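View pics/scene0.png

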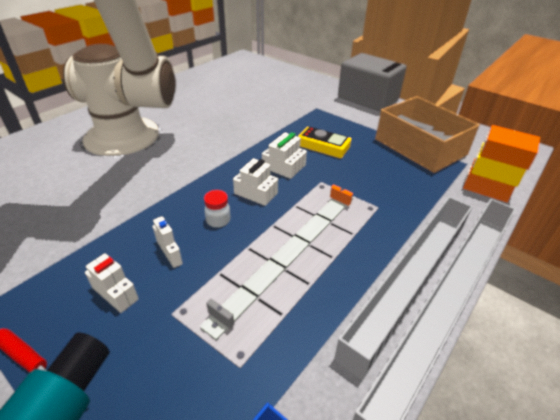

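The top view shows the orange stop at (196,166) and the lines at columns 235, 273, 312 and 350. The toggles are green (172,260), black (242,250), blue (375,251) and red (437,248); a red-lidded jar stands at (305,251) and the meter at (110,249). The scene view shows the same things, all standing.

```bash
cat > h.py <<'E'
import cv2, numpy as np
from rig import r
INF={n:r.camera_info(n) for n in("top","scene")}
def ray(n,uv):
    i=INF[n];K=np.array([[i['fx'],0,i['cx']],[0,i['fy'],i['cy']],[0,0,1]])
    p=cv2.undistortPoints(np.array([[uv]],float),K,i['dist_coeffs'])[0,0]
    E=np.array(i['extrinsics']);d=E[:3,:3]@[p[0],p[1],1];return E[:3,3],d/np.linalg.norm(d)
def plane(n,uv,z):
    o,d=ray(n,uv);return o+d*(z-o[2])/d[2]
def tri(a,b):
    o1,d1=ray("top",a);o2,d2=ray("scene",b)
    t=np.linalg.lstsq(np.c_[d1,-d2],o2-o1,rcond=None)[0]
    p,q=o1+d1*t[0],o2+d2*t[1];return (p+q)/2,np.linalg.norm(p-q)
def masks(im):
    h=cv2.cvtColor(im,cv2.COLOR_BGR2HSV)
    R=lambda a,b:cv2.inRange(h,np.array(a),np.array(b))
    return dict(green=R((45,120,60),(80,255,255)),blue=R((100,150,120),(125,255,255)),
      red=R((0,170,90),(4,255,255))|R((174,170,90),(180,255,255)),black=R((0,0,0),(180,90,60)),orange=R((5,170,120),(16,255,255)),
      white=R((0,0,150),(180,40,255)))
def blobs(m,amin=8,box=None):
    n,l,s,c=cv2.connectedComponentsWithStats(m)
    out=[]
    for k in range(1,n):
        if s[k,4]<amin: continue
        if box and not(box[0]<c[k][0]<box[2] and box[1]<c[k][1]<box[3]):continue
        pts=np.argwhere(l==k)[:,::-1].astype(np.float32)
        out.append((c[k].round(1).tolist(),int(s[k,4]),[np.round(v,1) for v in cv2.minAreaRect(pts)]))
    return out
E
python3 - <<'E'
from h import *
t=cv2.imread("pics/top0.png");s=cv2.imread("pics/scene0.png")
for n,im,box in(("top",t,(80,120,460,290)),("scene",s,(50,100,400,360))):
    m=masks(im)
    for k in m:
        print(n,k,*[b for b in blobs(m[k],12,box)],sep="\n  ")
a=cv2.resize(t[215:290,145:270],None,fx=5,fy=5,interpolation=cv2.INTER_CUBIC);b=cv2.resize(t[215:290,345:465],None,fx=5,fy=5,interpolation=cv2.INTER_CUBIC)[:, :625]
b=cv2.copyMakeBorder(b,0,0,0,25,cv2.BORDER_CONSTANT)
cv2.imwrite("pics/crop.png",cv2.resize(np.vstack([a[:,:625],b]),None,fx=.8,fy=.8))
E
```

```text
top
  green
  ([171.4, 259.6], 179, [array([171.1, 259.6]), array([ 5.3, 34.3]), np.float64(84.0)])
top
  blue
  ([374.8, 251.1], 39, [array([375., 251.]), array([6., 6.]), np.float64(90.0)])
top
  red
  ([305.3, 251.2], 444, [array([305., 251.]), array([22., 24.]), np.float64(90.0)])
  ([438.5, 247.0], 80, [array([438.5, 247. ]), array([ 4., 15.]), np.float64(90.0)])
top
  black
  ([310.7, 148.9], 52, [array([310.7, 149. ]), array([36.1,  1.6]), np.float64(85.2)])
  ([349.8, 149.0], 64, [array([349.8, 149.5]), array([39.2,  1.8]), np.float64(85.0)])
  ([271.3, 145.9], 29, [array([271.5, 145. ]), array([24.,  1.]), np.float64(90.0)])
  ([232.4, 143.8], 32, [array([232.5, 144.5]), array([19.,  1.]), np.float64(90.0)])
  ([351.7, 184.0], 30, [array([351.8, 184. ]), array([22. ,  1.3]), np.float64(86.2)])
  ([91.7, 224.7], 13, [array([ 91.8, 224.8]), array([3.5, 8.5]), np.float64(45.0)])
  ([101.2, 259.1], 271, [array([105.2, 259.4]), array([37.3, 20.9]), np.float64(81.9)])
  ([114.4, 251.5], 47, [array([115., 253.]), array([18.,  8.]), np.float64(90.0)])
top
  orange
top
  white
  ([29
[... 1990 characters left out ...]
)])
  ([320.1, 132.6], 29, [array([320. , 132.5]), array([3., 8.]), np.float64(90.0)])
  ([267.7, 169.1], 2142, [array([269.9, 167.2]), array([41.5, 82.5]), np.float64(42.8)])
  ([336.9, 138.4], 52, [array([336.6, 138.9]), array([ 6.7, 11. ]), np.float64(78.7)])
  ([139.7, 144.1], 19, [array([139.4, 144.3]), array([7.6, 3.5]), np.float64(9.5)])
  ([273.3, 272.9], 13645, [array([274.8, 261.3]), array([ 87.2, 216. ]), np.float64(41.0)])
  ([218.2, 211.7], 138, [array([217.2, 211.5]), array([ 9.2, 23.5]), np.float64(79.7)])
  ([167.1, 239.9], 538, [array([168.4, 239.7]), array([51., 16.]), np.float64(60.4)])
  ([107.7, 279.7], 988, [array([110.3, 278.8]), array([53.7, 33.2]), np.float64(45.0)])
```

View pics/crop.png

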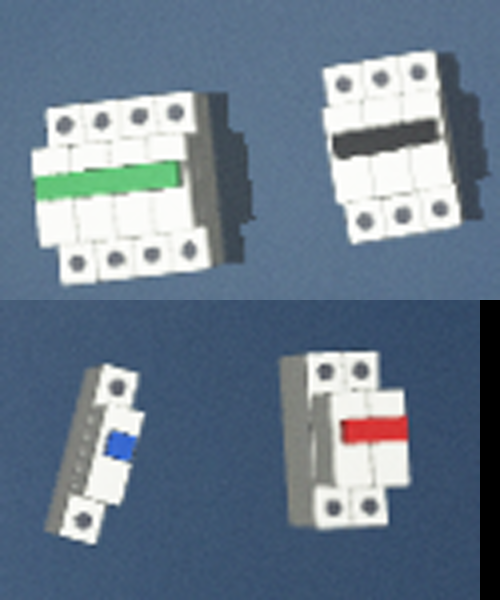

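The crop shows two rows of dark terminal screws on each breaker's foot. Their mean gives the breaker centre at foot-top height, and their row direction gives the yaw. The toggles sit slightly off the nose centre.

Run:
```python
from h import *
t=cv2.imread("pics/top0.png");s=cv2.imread("pics/scene0.png");mt,ms=masks(t),masks(s)
# toggles: heights by triangulation
for n,a,b in(("g",(171.4,259.6),(286.1,139.1)),("b",(374.8,251.1),(162.5,223.6)),("r",(438.5,247),(103.6,264.6)),("k",(241.5,249.7),(256.3,165.8))):
    print(n,*[np.round(v,4) for v in tri(a,b)])
# screws
f=5;T=cv2.resize(t,None,fx=f,fy=f,interpolation=cv2.INTER_CUBIC);g=cv2.cvtColor(T,cv2.COLOR_BGR2GRAY)
bh=cv2.morphologyEx(g,cv2.MORPH_BLACKHAT,cv2.getStructuringElement(cv2.MORPH_ELLIPSE,(31,31)))
for n,c,N in(("g",(174,262),8),("k",(242,252),6),("b",(370,253),2),("r",(433,250),4)):
    m=np.zeros_like(g);x,y=c;m[(y-28)*f:(y+28)*f,(x-26)*f:(x+26)*f]=255
    d=((bh>60)*1).astype(np.uint8)*255&m
    k,l,st,ce=cv2.connectedComponentsWithStats(d)
    q=[((ce[i]+.5)/f-.5) for i in range(1,k) if 120<st[i,4]<700 and max(st[i,2],st[i,3])<34]
    W=np.array([plane("top",u,.042) for u in q])
    print(n,N,len(q),np.round(q,1).tolist(),'\n',np.round(W[:,:2],4).tolist(),W.mean(0).round(4))
# orange in top, V profile of lines along the rail
h=cv2.cvtColor(t,cv2.COLOR_BGR2HSV);o=cv2.inRange(h,np.array((3,120,100)),np.array((20,255,255)))
print(blobs(o,12,(180,140,220,190)))
def lines(im,n,box):
    g=cv2.cvtColor(im,cv2.COLOR_BGR2GRAY);b=cv2.morphologyEx(g,cv2.MORPH_BLACKHAT,np.ones((11,11)))
    return [v for v in blobs(((b>45)*255).astype(np.uint8),25,box)]
for n,im,box in(("top",t,(215,130,370,205)),("scene",s,(190,180,380,340))):print(n,*lines(im,n,box),sep="\n ")
```

```text
g [0.4402 0.1801 0.0799] 0.0
b [ 0.4541 -0.1918  0.0783] 0.0007
r [ 0.4603 -0.3125  0.0782] 0.0006
k [0.4586 0.0528 0.0776] 0.0016
g 8 8 [[188.4, 242.7], [179.4, 243.6], [170.0, 244.8], [160.7, 245.8], [191.8, 277.1], [182.5, 278.2], [173.5, 279.3], [163.9, 280.4]] 
 [[0.4716, 0.1569], [0.47, 0.1744], [0.4676, 0.1926], [0.4656, 0.2105], [0.4062, 0.1496], [0.4041, 0.1675], [0.402, 0.1849], [0.3999, 0.2033]] [0.4359 0.18   0.042 ]
k 6 6 [[249.0, 232.7], [239.7, 234.2], [230.4, 235.7], [254.6, 266.8], [245.3, 268.4], [235.8, 269.9]] 
 [[0.4905, 0.0407], [0.4877, 0.0585], [0.4849, 0.0763], [0.4256, 0.0301], [0.4227, 0.0478], [0.4198, 0.0658]] [0.4552 0.0532 0.042 ]
b 2 2 [[373.9, 236.4], [365.4, 269.8]] 
 [[0.482, -0.1996], [0.4184, -0.1817]] [ 0.4502 -0.1906  0.042 ]
r 4 6 [[434.7, 232.2], [425.9, 232.5], [431.8, 247.0], [442.1, 247.4], [437.0, 266.1], [427.9, 266.5]] 
 [[0.4893, -0.3206], [0.4888, -0.3028], [0.4605, -0.3136], [0.4595, -0.3342], [0.4233, -0.3228], [0.4229, -0.3046]] [ 0.4574 -0.3164  0.042 ]
[([196.3, 165.5], 150, [array([196. , 165.5]), array([25.,  6.]), np.float64(90
[... 266 characters left out ...]
])
 ([233.2, 167.4], 250, [array([231.9, 167.7]), array([66.3, 16.6]), np.float64(77.8)])
 ([312.9, 184.9], 90, [array([312.9, 185. ]), array([24.2,  3.4]), np.float64(86.8)])
 ([273.5, 186.9], 85, [array([273.5, 187. ]), array([24.,  3.]), np.float64(90.0)])
scene
 ([341.5, 198.5], 189, [array([339.6, 199.9]), array([21.5, 14.3]), np.float64(21.8)])
 ([324.8, 219.5], 176, [array([324.6, 218.3]), array([61.3,  6.3]), np.float64(26.6)])
 ([303.2, 241.0], 212, [array([303. , 240.5]), array([64.8,  6.3]), np.float64(26.6)])
 ([279.7, 265.7], 264, [array([280.7, 262.5]), array([68.6, 13.6]), np.float64(28.8)])
 ([238.5, 305.8], 557, [array([238.8, 312.7]), array([73.5, 52.3]), np.float64(32.7)])
```

Run:
```python
from h import *
t=cv2.imread("pics/top0.png");s=cv2.imread("pics/scene0.png")
def quad(im,seed):
    g=cv2.cvtColor(im,cv2.COLOR_BGR2HSV);m=cv2.inRange(g,np.array((0,0,110)),np.array((180,60,255)))
    m=cv2.morphologyEx(m,cv2.MORPH_CLOSE,np.ones((7,7)));n,l=cv2.connectedComponents(m)
    c=max(cv2.findContours(((l==l[seed[1],seed[0]])*255).astype(np.uint8),0,2)[0],key=cv2.contourArea);hu=cv2.convexHull(c)
    for e in range(2,25):
        a=cv2.approxPolyDP(hu,e,True)
        if len(a)==4:break
    # refine: fit lines to hull sides
    P=c[:,0].astype(np.float32);a=a[:,0].astype(float);L=[]
    for i in range(4):
        p,q=a[i],a[(i+1)%4];d=(q-p)/np.linalg.norm(q-p);u=(P-p)@d;w=np.abs((P-p)@[-d[1],d[0]])
        k=(w<2.5)&(u>10)&(u<np.linalg.norm(q-p)-10);L.append(cv2.fitLine(P[k],cv2.DIST_HUBER,0,.01,.01).ravel())
    out=[]
    for i in range(4):
        A,B=L[i-1],L[i];x=np.linalg.solve(np.c_[A[:2],-B[:2]],B[2:]-A[2:]);out.append(A[2:]+x[0]*A[:2])
    return np.array(out)
qt=quad(t,(250,180));qs=quad(s,(265,280))
print(qt.round(1).tolist(),qs.round(1).tolist())
W=np.array([plane("top",u,.003) for u in qt])
# match by projecting: nearest of scene plane points
Ws=np.array([plane("scene",u,.003) for u in qs])
for i,w in enumerate(W):
    j=np.argmin(np.linalg.norm(Ws-w,axis=1));print(w.round(4),Ws[j].round(4),tri(qt[i],qs[j])[0].round(4))
c=W.mean(0);print("centre",c)
e=[W[(i+1)%4]-W[i] for i in range(4)];print("sides",[np.round(np.linalg.norm(v),4) for v in e],[np.degrees(np.arctan2(v[1],v[0])).round(2) for v in e])
print("orange",tri((196.3,165.5),(340.9,194.5)),plane("top",(196.3,165.5),.0405))
# line crossings: darkest columns along rows near the rail centre
g=cv2.GaussianBlur(cv2.cvtColor(t,cv2.COLOR_BGR2GRAY),(0,0),.7).astype(float)
for x0 in(234,273,312,351):
    row=163 if x0>300 else 165
    for rr in(row-22,row+22,row):
        seg=255-g[rr,x0-7:x0+8];seg=np.clip(seg-np.median(seg)-25,0,None);u=(seg*np.arange(x0-7,x0+8)).sum()/seg.sum()
        print(x0,rr,round(u,1),plane("top",(u,rr),.0105 if rr==row else .003).round(4))
```

```text
[[399.8999938964844, 124.4000015258789], [405.3999938964844, 196.10000610351562], [230.39999389648438, 203.39999389648438], [161.60000610351562, 134.60000610351562]] [[379.79998779296875, 205.10000610351562], [240.1999969482422, 367.8999938964844], [170.10000610351562, 314.20001220703125], [316.79998779296875, 184.8000030517578]]
[ 0.7167 -0.2713  0.003 ] [ 0.7171 -0.2707  0.003 ] [ 0.7169 -0.271   0.0031]
[ 0.5652 -0.2767  0.003 ] [ 0.5651 -0.2787  0.003 ] [ 0.5649 -0.2777  0.0018]
[0.5514 0.0808 0.003 ] [0.5458 0.1676 0.003 ] [0.5651 0.0908 0.0539]
[0.6955 0.2252 0.003 ] [0.6957 0.1983 0.003 ] [ 0.6935  0.2244 -0.0125]
centre [ 0.63221314 -0.06049861  0.003     ]
sides [np.float64(0.1516), np.float64(0.3578), np.float64(0.204), np.float64(0.497)] [np.float64(-177.95), np.float64(92.21), np.float64(45.06), np.float64(-87.56)]
orange (array([0.62393216, 0.14611655, 0.0278713 ]), np.float64(0.001691708713822702)) [0.62202359 0.14430743 0.0405    ]
234 143 232.5 [0.6763 0.0775 0.003 ]
234 187 233.8 [0.5849 0.0741 0.003 ]
234 165 232.8 [0.6288 0.0757 0.0105]
273 143 271.4 [ 0.676  -0.0024  0.003 ]
273 187 273.4 [ 0.5846 -0.0062  0.003 ]
273 165 272.5 [ 0.6284 -0.0046  0.0105]
312 141 310.2 [ 0.6802 -0.0822  0.003 ]
312 185 312.7 [ 0.5885 -0.0861  0.003 ]
312 163 312.1 [ 0.6324 -0.0848  0.0105]
351 141 348.9 [ 0.6803 -0.1624  0.003 ]
351 185 351.9 [ 0.5883 -0.1663  0.003 ]
351 163 351.0 [ 0.6325 -0.1643  0.0105]
```

```bash
cat > plan.py <<'E'
import sys, numpy as np
from rig import r
# usage: plan.py x,y,z,yawdeg[,mm_per_row] ...  (yaw = world heading of tool y; tool down)
o=r.observe();p=np.array(o['tcp_pos']);q=np.array(o['tcp_rot'])
from scipy.spatial.transform import Rotation as R
M=R.from_quat(q).as_matrix();yaw=np.degrees(np.arctan2(M[1,1],M[0,1]))%360
print("now",p.round(4),round(yaw,2),"tilt",np.degrees(np.arccos(-M[2,2])).round(2),"t",round(o['clock'],2),"w",round(o['width'],3),"q6",round(o['qpos'][5],2))
for a in sys.argv[1:]:
    v=[float(x) for x in a.split(',')];T=np.array(v[:3]);Y=v[3];mm=v[4] if len(v)>4 else 38
    n=int(max(1,np.ceil(np.linalg.norm(T-p)*1000/mm),np.ceil(abs(Y-yaw)/6.8)))
    d=(T-p)/n;dy=(Y-yaw)/n;rows=[]
    for k in range(n):
        t=np.radians(yaw+k*dy);y=np.array([np.cos(t),np.sin(t),0]);z=np.array([0,0,-1]);x=np.cross(y,z)
        rows.append([round(float(d@e)/.5,3) for e in(x,y,z)])
    print(a,"rows",n,"rotz",round(-dy/180,4));[print("  ",*rows[i:i+5]) for i in range(0,n,5)] if abs(dy)>.3 else print("  const",rows[0])
    p,yaw=T,Y
E
python3 plan.py 0.456,-0.313,0.2,181.7 0.456,-0.313,0.047,181.7,30
```

```text
now [ 0.2111 -0.5877  0.2216] 109.75 tilt 0.11 t 0.1 w 1.0 q6 -0.26
0.456,-0.313,0.2,181.7 rows 11 rotz -0.0363
   [-0.059, 0.032, 0.004] [-0.062, 0.025, 0.004] [-0.064, 0.018, 0.004] [-0.066, 0.01, 0.004] [-0.067, 0.003, 0.004]
   [-0.067, -0.005, 0.004] [-0.066, -0.012, 0.004] [-0.064, -0.02, 0.004] [-0.061, -0.027, 0.004] [-0.058, -0.034, 0.004]
   [-0.054, -0.04, 0.004]
0.456,-0.313,0.047,181.7,30 rows 6 rotz -0.0
  const [0.0, 0.0, 0.051]
```

Request:
carry_out:
  series:
    - {"xyz":[-0.059,0.032,0.004],"rotation":[0,0,-0.0363]}
    - {"xyz":[-0.062,0.025,0.004],"rotation":[0,0,-0.0363]}
    - {"xyz":[-0.064,0.018,0.004],"rotation":[0,0,-0.0363]}
    - {"xyz":[-0.066,0.01,0.004],"rotation":[0,0,-0.0363]}
    - {"xyz":[-0.067,0.003,0.004],"rotation":[0,0,-0.0363]}
  jaw: 1

```text
clock: 0.52
tcp_pos: [0.323, -0.462, 0.212]
tcp_rot: [-0.444, 0.896, 0.0, -0.0]
ft_force: [0.6, -0.8, 0.3]
width: 1.002
gripper_force: 0.0
```

Request:
carry_out:
  series:
    - {"xyz":[-0.067,-0.005,0.004],"rotation":[0,0,-0.0363]}
    - {"xyz":[-0.066,-0.012,0.004],"rotation":[0,0,-0.0363]}
    - {"xyz":[-0.064,-0.02,0.004],"rotation":[0,0,-0.0363]}
    - {"xyz":[-0.061,-0.027,0.004],"rotation":[0,0,-0.0363]}
    - {"xyz":[-0.058,-0.034,0.004],"rotation":[0,0,-0.0363]}

```text
clock: 0.93
tcp_pos: [0.4347, -0.3368, 0.2022]
tcp_rot: [-0.678, 0.735, 0.0, -0.0]
ft_force: [1.0, 0.3, -0.4]
width: 0.996
gripper_force: 0.0
```

Request:
carry_out:
  series:
    - {"xyz":[-0.054,-0.04,0.004],"rotation":[0,0,-0.0363]}
    - {"xyz":[0,0,0]}
    - {"xyz":[0,0,0]}
    - {"xyz":[0,0,0]}

```text
$.series[1]: bad value
```

```bash
python3 plan.py 0.456,-0.313,0.047,181.7,30; python3 -c "
from h import *
cv2.imwrite('pics/s1.png',r.camera('scene'))"
```

```text
now [ 0.4347 -0.3368  0.2022] 175.42 tilt 0.04 t 0.93 w 0.996 q6 0.28
0.456,-0.313,0.047,181.7,30 rows 6 rotz -0.0058
   [-0.008, -0.006, 0.052] [-0.008, -0.007, 0.052] [-0.008, -0.007, 0.052] [-0.008, -0.007, 0.052] [-0.008, -0.007, 0.052]
   [-0.008, -0.007, 0.052]
```

View pics/s1.png

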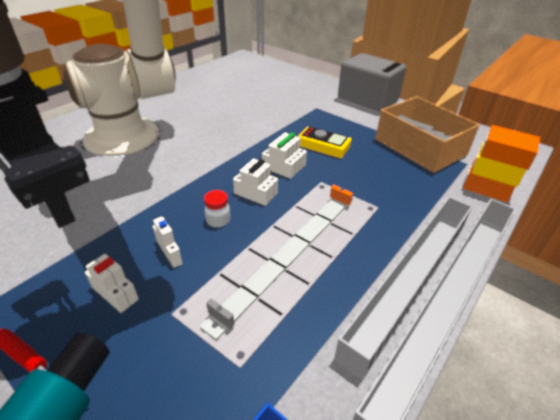

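The scene view shows the breakers untouched and the gripper near (50,170), coming in over the red breaker at (105,275). Each row needs a rotation entry, so I'll add it.

Request:
carry_out:
  series:
    - {"xyz":[-0.054,-0.04,0.004],"rotation":[0,0,-0.0363]}
    - {"xyz":[0,0,0],"rotation":[0,0,0]}
    - {"xyz":[0,0,0],"rotation":[0,0,0]}

```text
clock: 1.23
tcp_pos: [0.4568, -0.3121, 0.2]
tcp_rot: [0.718, -0.696, -0.001, 0.0]
ft_force: [-0.5, -0.1, -0.0]
width: 1.002
gripper_force: 0.0
```

```bash
python3 plan.py 0.456,-0.313,0.047,181.7,30
```

```text
now [ 0.4568 -0.3121  0.2   ] 181.72 tilt 0.07 t 1.23 w 1.002 q6 0.34
0.456,-0.313,0.047,181.7,30 rows 6 rotz 0.0
  const [0.0, 0.0, 0.051]
```

Request:
carry_out:
  series:
    - {"xyz":[0,0,0.06],"rotation":[0,0,0]}
    - {"xyz":[0,0,0.06],"rotation":[0,0,0]}
    - {"xyz":[0,0,0.06],"rotation":[0,0,0]}
    - {"xyz":[0,0,0.06],"rotation":[0,0,0]}
    - {"xyz":[0,0,0.04],"rotation":[0,0,0]}

```text
clock: 1.65
tcp_pos: [0.4539, -0.3133, 0.0578]
tcp_rot: [0.716, -0.698, -0.002, 0.001]
ft_force: [0.0, 0.3, -0.2]
width: 0.996
gripper_force: 0.0
```

Request:
carry_out:
  series:
    - {"xyz":[0,0,0.02],"rotation":[0,0,0]}
    - {"xyz":[0,0,0.004],"rotation":[0,0,0]}
    - {"xyz":[0,0,0],"rotation":[0,0,0]}

```text
clock: 1.9
tcp_pos: [0.4561, -0.3138, 0.0485]
tcp_rot: [0.717, -0.697, -0.0, 0.0]
ft_force: [0.3, -0.7, 0.6]
width: 1.0
gripper_force: 0.0
```

Request:
carry_out:
  series:
    - {"xyz":[0,0,0],"rotation":[0,0,0]}
    - {"xyz":[0,0,0],"rotation":[0,0,0]}
    - {"xyz":[0,0,0],"rotation":[0,0,0]}
    - {"xyz":[0,0,0],"rotation":[0,0,0]}
    - {"xyz":[0,0,0],"rotation":[0,0,0]}
  jaw: 0
  newtons: 25

```text
clock: 2.32
tcp_pos: [0.4567, -0.3132, 0.0493]
tcp_rot: [0.717, -0.697, 0.001, -0.0]
ft_force: [-0.3, -0.5, 0.8]
width: 0.708
gripper_force: 0.0
```

Request:
carry_out:
  series:
    - {"xyz":[0,0,0],"rotation":[0,0,0]}
    - {"xyz":[0,0,0],"rotation":[0,0,0]}
    - {"xyz":[0,0,0],"rotation":[0,0,0]}

```text
clock: 2.57
tcp_pos: [0.4564, -0.3132, 0.0487]
tcp_rot: [0.717, -0.697, 0.0, -0.0]
ft_force: [0.5, -0.3, 1.2]
width: 0.515
gripper_force: 25.0
```

Request:
carry_out:
  series:
    - {"xyz":[0,0,-0.03],"rotation":[0,0,0]}
    - {"xyz":[0,0,-0.06],"rotation":[0,0,0]}
    - {"xyz":[0,0,-0.07],"rotation":[0,0,0]}
    - {"xyz":[0,0,-0.07],"rotation":[0,0,0]}
    - {"xyz":[0,0,-0.06],"rotation":[0,0,0]}

```text
clock: 2.98
tcp_pos: [0.4561, -0.3131, 0.1953]
tcp_rot: [0.717, -0.697, 0.0, -0.0]
ft_force: [0.5, -0.3, -2.6]
width: 0.512
gripper_force: 25.0
```

Request:
carry_out:
  series:
    - {"xyz":[0,0,0],"rotation":[0,0,0]}
    - {"xyz":[0,0,0],"rotation":[0,0,0]}

```text
clock: 3.15
tcp_pos: [0.4569, -0.3132, 0.195]
tcp_rot: [0.717, -0.697, 0.002, -0.001]
ft_force: [-0.3, 0.3, -2.9]
width: 0.518
gripper_force: 25.0
```

```bash
python3 plan.py 0.630,-0.0043,0.195,182.3,37 0.630,-0.0043,0.06,182.3
```

```text
now [ 0.4569 -0.3132  0.195 ] 181.61 tilt 0.21 t 3.15 w 0.518 q6 0.34
0.630,-0.0043,0.195,182.3,37 rows 10 rotz -0.0004
  const [-0.061, -0.036, 0.0]
0.630,-0.0043,0.06,182.3 rows 4 rotz -0.0
  const [0.0, 0.0, 0.068]
```

Request:
carry_out:
  series:
    - {"xyz":[-0.061,-0.036,0],"rotation":[0,0,-0.0004]}
    - {"xyz":[-0.061,-0.036,0],"rotation":[0,0,-0.0004]}
    - {"xyz":[-0.061,-0.036,0],"rotation":[0,0,-0.0004]}
    - {"xyz":[-0.061,-0.036,0],"rotation":[0,0,-0.0004]}
    - {"xyz":[-0.061,-0.036,0],"rotation":[0,0,-0.0004]}

```text
clock: 3.57
tcp_pos: [0.5405, -0.1562, 0.191]
tcp_rot: [0.719, -0.695, -0.002, 0.001]
ft_force: [0.5, -0.8, -2.8]
width: 0.516
gripper_force: 25.0
```

Request:
carry_out:
  series:
    - {"xyz":[-0.061,-0.036,0],"rotation":[0,0,-0.0004]}
    - {"xyz":[-0.061,-0.036,0],"rotation":[0,0,-0.0004]}
    - {"xyz":[-0.061,-0.036,0],"rotation":[0,0,-0.0004]}
    - {"xyz":[-0.061,-0.036,0],"rotation":[0,0,-0.0004]}
    - {"xyz":[-0.061,-0.036,0],"rotation":[0,0,-0.0004]}

```text
clock: 3.98
tcp_pos: [0.6249, -0.0006, 0.1906]
tcp_rot: [0.721, -0.693, -0.002, 0.002]
ft_force: [0.9, -1.1, -2.0]
width: 0.515
gripper_force: 25.0
```

Request:
carry_out:
  series:
    - {"xyz":[0,0,0],"rotation":[0,0,0]}
    - {"xyz":[0,0,0],"rotation":[0,0,0]}
    - {"xyz":[0,0,0],"rotation":[0,0,0]}

```text
clock: 4.23
tcp_pos: [0.6244, -0.0023, 0.1911]
tcp_rot: [0.722, -0.692, -0.002, 0.002]
ft_force: [-0.4, -0.1, -1.8]
width: 0.51
gripper_force: 25.0
```

```bash
python3 plan.py 0.630,-0.0043,0.195,182.3,37 0.630,-0.0043,0.06,182.3; python3 -c "
from h import *
cv2.imwrite('pics/s2.png',r.camera('scene'))"
```

```text
now [ 0.6244 -0.0023  0.1911] 182.36 tilt 0.28 t 4.23 w 0.51 q6 -0.21
0.630,-0.0043,0.195,182.3,37 rows 1 rotz 0.0003
  const [0.005, -0.011, -0.008]
0.630,-0.0043,0.06,182.3 rows 4 rotz -0.0
  const [0.0, 0.0, 0.068]
```

View pics/s2.png

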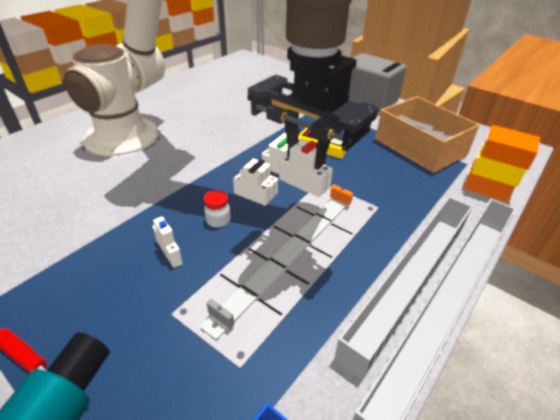

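The red breaker hangs upright in the gripper at (305,165), and the others are undisturbed. Next I lower and release it.

Request:
carry_out:
  series:
    - {"xyz":[0.004,-0.011,0.04],"rotation":[0,0,0]}
    - {"xyz":[0,0,0.06],"rotation":[0,0,0]}
    - {"xyz":[0,0,0.06],"rotation":[0,0,0]}
    - {"xyz":[0,0,0.05],"rotation":[0,0,0]}
    - {"xyz":[0,0,0.03],"rotation":[0,0,0]}

```text
clock: 4.7
tcp_pos: [0.6284, -0.0059, 0.0699]
tcp_rot: [0.72, -0.694, -0.002, 0.002]
ft_force: [-0.1, -0.3, -2.0]
width: 0.516
gripper_force: 25.0
```

Request:
carry_out:
  series:
    - {"xyz":[0,0,0.005],"rotation":[0,0,0]}
    - {"xyz":[0,0,0],"rotation":[0,0,0]}
    - {"xyz":[0,0,0],"rotation":[0,0,0]}

```text
clock: 4.95
tcp_pos: [0.632, -0.0047, 0.0722]
tcp_rot: [0.721, -0.693, 0.001, -0.001]
ft_force: [0.1, 0.7, -1.8]
width: 0.518
gripper_force: 25.0
```

```bash
python3 plan.py 0.630,-0.0043,0.06,182.3
```

```text
now [ 0.632  -0.0047  0.0722] 182.31 tilt 0.1 t 4.95 w 0.518 q6 -0.21
0.630,-0.0043,0.06,182.3 rows 1 rotz 0.0001
  const [-0.001, 0.004, 0.024]
```

Request:
carry_out:
  series:
    - {"xyz":[0,0.003,0.01],"rotation":[0,0,0]}
    - {"xyz":[0,0,0.008],"rotation":[0,0,0]}
    - {"xyz":[0,0,0.004],"rotation":[0,0,0]}
    - {"xyz":[0,0,0],"rotation":[0,0,0]}
    - {"xyz":[0,0,0],"rotation":[0,0,0]}

```text
clock: 5.37
tcp_pos: [0.6299, -0.004, 0.0602]
tcp_rot: [0.721, -0.692, 0.0, -0.0]
ft_force: [0.1, 0.7, -2.6]
width: 0.512
gripper_force: 25.0
```

Not quite touching yet, so I ease down and then release.

Request:
carry_out:
  series:
    - {"xyz":[0,0,0.002],"rotation":[0,0,0]}
    - {"xyz":[0,0,0.001],"rotation":[0,0,0]}
    - {"xyz":[0,0,0],"rotation":[0,0,0]}

```text
clock: 5.62
tcp_pos: [0.6303, -0.0039, 0.0592]
tcp_rot: [0.722, -0.692, 0.0, -0.0]
ft_force: [0.2, -0.5, 1.3]
width: 0.513
gripper_force: 25.0
```

Request:
carry_out:
  series:
    - {"xyz":[0,0,0],"rotation":[0,0,0]}
    - {"xyz":[0,0,0],"rotation":[0,0,0]}
    - {"xyz":[0,0,0],"rotation":[0,0,0]}
    - {"xyz":[0,0,0],"rotation":[0,0,0]}
    - {"xyz":[0,0,0],"rotation":[0,0,0]}
  jaw: 1

```text
clock: 6.03
tcp_pos: [0.63, -0.004, 0.0586]
tcp_rot: [0.721, -0.692, 0.0, -0.0]
ft_force: [0.0, -0.3, -0.4]
width: 0.806
gripper_force: 0.0
```

Request:
carry_out:
  series:
    - {"xyz":[0,0,0],"rotation":[0,0,0]}
    - {"xyz":[0,0,-0.03],"rotation":[0,0,0]}
    - {"xyz":[0,0,-0.08],"rotation":[0,0,0]}
    - {"xyz":[0,0,-0.08],"rotation":[0,0,0]}
    - {"xyz":[0,0,-0.08],"rotation":[0,0,0]}

```text
clock: 6.45
tcp_pos: [0.6294, -0.0042, 0.1948]
tcp_rot: [0.721, -0.692, -0.0, 0.001]
ft_force: [0.9, -0.2, -0.3]
width: 0.999
gripper_force: 0.0
```

```bash
python3 plan.py 0.450,-0.1906,0.195,164.3,37
```

```text
now [ 0.6294 -0.0042  0.1948] 182.35 tilt 0.08 t 6.45 w 0.999 q6 -0.21
0.450,-0.1906,0.195,164.3,37 rows 7 rotz 0.0143
   [0.051, 0.053, -0.0] [0.053, 0.051, -0.0] [0.056, 0.049, -0.0] [0.058, 0.046, -0.0] [0.06, 0.043, -0.0]
   [0.062, 0.041, -0.0] [0.063, 0.038, -0.0]
```

Request:
carry_out:
  series:
    - {"xyz":[0.051,0.053,0],"rotation":[0,0,0.0143]}
    - {"xyz":[0.053,0.051,0],"rotation":[0,0,0.0143]}
    - {"xyz":[0.056,0.049,0],"rotation":[0,0,0.0143]}
    - {"xyz":[0.058,0.046,0],"rotation":[0,0,0.0143]}
    - {"xyz":[0.06,0.043,0],"rotation":[0,0,0.0143]}

```text
clock: 6.87
tcp_pos: [0.5005, -0.1381, 0.1938]
tcp_rot: [-0.639, 0.769, -0.0, 0.0]
ft_force: [-0.4, 0.6, -0.6]
width: 1.0
gripper_force: 0.0
```

Request:
carry_out:
  series:
    - {"xyz":[0.062,0.041,0],"rotation":[0,0,0.0143]}
    - {"xyz":[0.063,0.038,0],"rotation":[0,0,0.0143]}
    - {"xyz":[0,0,0.04],"rotation":[0,0,0]}
    - {"xyz":[0,0,0.05],"rotation":[0,0,0]}
    - {"xyz":[0,0,0.05],"rotation":[0,0,0]}

```text
clock: 7.28
tcp_pos: [0.4505, -0.1911, 0.1239]
tcp_rot: [-0.604, 0.797, -0.001, 0.001]
ft_force: [0.0, 0.7, -0.2]
width: 1.002
gripper_force: 0.0
```

Request:
carry_out:
  series:
    - {"xyz":[0,0,0],"rotation":[0,0,0]}
    - {"xyz":[0,0,0],"rotation":[0,0,0]}
    - {"xyz":[0,0,0],"rotation":[0,0,0]}
    - {"xyz":[0,0,0],"rotation":[0,0,0]}

```text
clock: 7.62
tcp_pos: [0.4519, -0.1904, 0.1252]
tcp_rot: [-0.604, 0.797, -0.001, 0.001]
ft_force: [-0.4, 0.0, -0.1]
width: 0.997
gripper_force: 0.0
```

```bash
python3 plan.py 0.450,-0.1906,0.048,164.3,37
```

```text
now [ 0.4519 -0.1904  0.1252] 164.37 tilt 0.19 t 7.62 w 0.997 q6 -0.21
0.450,-0.1906,0.048,164.3,37 rows 3 rotz 0.0001
  const [0.0, 0.001, 0.051]
```

Request:
carry_out:
  series:
    - {"xyz":[0,0.002,0.05],"rotation":[0,0,0]}
    - {"xyz":[0,0,0.05],"rotation":[0,0,0]}
    - {"xyz":[0,0,0.038],"rotation":[0,0,0]}
    - {"xyz":[0,0,0.015],"rotation":[0,0,0]}
    - {"xyz":[0,0,0],"rotation":[0,0,0]}

```text
clock: 8.03
tcp_pos: [0.4493, -0.1899, 0.0465]
tcp_rot: [-0.604, 0.797, 0.001, -0.001]
ft_force: [-0.4, -0.0, -0.1]
width: 1.0
gripper_force: 0.0
```

Request:
carry_out:
  series:
    - {"xyz":[0,0,0],"rotation":[0,0,0]}
    - {"xyz":[0,0,0],"rotation":[0,0,0]}
    - {"xyz":[0,0,0],"rotation":[0,0,0]}
    - {"xyz":[0,0,0],"rotation":[0,0,0]}
    - {"xyz":[0,0,0],"rotation":[0,0,0]}
  jaw: 0
  newtons: 25

```text
clock: 8.45
tcp_pos: [0.4501, -0.1901, 0.0478]
tcp_rot: [-0.604, 0.797, -0.001, 0.001]
ft_force: [0.8, 0.3, -0.0]
width: 0.71
gripper_force: 0.0
```

Request:
carry_out:
  series:
    - {"xyz":[0,0,0],"rotation":[0,0,0]}
    - {"xyz":[0,0,0],"rotation":[0,0,0]}
    - {"xyz":[0,0,0],"rotation":[0,0,0]}
    - {"xyz":[0,0,0],"rotation":[0,0,0]}

```text
clock: 8.78
tcp_pos: [0.4498, -0.1901, 0.0472]
tcp_rot: [-0.604, 0.797, -0.0, 0.0]
ft_force: [-0.1, 0.1, 1.9]
width: 0.517
gripper_force: 25.0
```

Gripped at 45 mm opening. Lift and move to line 1.

Request:
carry_out:
  series:
    - {"xyz":[0,0,-0.03],"rotation":[0,0,0]}
    - {"xyz":[0,0,-0.06],"rotation":[0,0,0]}
    - {"xyz":[0,0,-0.07],"rotation":[0,0,0]}
    - {"xyz":[0,0,-0.07],"rotation":[0,0,0]}
    - {"xyz":[0,0,-0.06],"rotation":[0,0,0]}

```text
clock: 9.2
tcp_pos: [0.4493, -0.1901, 0.1939]
tcp_rot: [-0.604, 0.797, -0.0, 0.0]
ft_force: [0.8, 0.1, -1.8]
width: 0.515
gripper_force: 25.0
```

```bash
python3 plan.py 0.627,0.0757,0.192,182.3,36
```

```text
now [ 0.4493 -0.1901  0.1939] 164.33 tilt 0.02 t 9.2 w 0.515 q6 -0.21
0.627,0.0757,0.192,182.3,36 rows 9 rotz -0.0111
   [-0.068, -0.022, 0.0] [-0.067, -0.024, 0.0] [-0.066, -0.027, 0.0] [-0.065, -0.029, 0.0] [-0.064, -0.031, 0.0]
   [-0.063, -0.033, 0.0] [-0.061, -0.036, 0.0] [-0.06, -0.038, 0.0] [-0.059, -0.04, 0.0]
```

Request:
carry_out:
  series:
    - {"xyz":[-0.068,-0.022,0],"rotation":[0,0,-0.0111]}
    - {"xyz":[-0.067,-0.024,0],"rotation":[0,0,-0.0111]}
    - {"xyz":[-0.066,-0.027,0],"rotation":[0,0,-0.0111]}
    - {"xyz":[-0.065,-0.029,0],"rotation":[0,0,-0.0111]}
    - {"xyz":[-0.064,-0.031,0],"rotation":[0,0,-0.0111]}

```text
clock: 9.62
tcp_pos: [0.5483, -0.0403, 0.1916]
tcp_rot: [-0.672, 0.741, 0.0, -0.0]
ft_force: [0.5, -0.2, -1.7]
width: 0.513
gripper_force: 25.0
```

Request:
carry_out:
  series:
    - {"xyz":[-0.063,-0.033,0],"rotation":[0,0,-0.0111]}
    - {"xyz":[-0.061,-0.036,0],"rotation":[0,0,-0.0111]}
    - {"xyz":[-0.06,-0.038,0],"rotation":[0,0,-0.0111]}
    - {"xyz":[-0.059,-0.04,0],"rotation":[0,0,-0.0111]}
    - {"xyz":[0,0,0.05],"rotation":[0,0,0]}

```text
clock: 10.03
tcp_pos: [0.6339, 0.0818, 0.1707]
tcp_rot: [0.724, -0.69, 0.004, -0.005]
ft_force: [1.8, -0.1, -0.7]
width: 0.515
gripper_force: 25.0
```

Request:
carry_out:
  series:
    - {"xyz":[0,0,0.06],"rotation":[0,0,0]}
    - {"xyz":[0,0,0.06],"rotation":[0,0,0]}
    - {"xyz":[0,0,0.04],"rotation":[0,0,0]}
    - {"xyz":[0,0,0],"rotation":[0,0,0]}
    - {"xyz":[0,0,0],"rotation":[0,0,0]}

```text
clock: 10.45
tcp_pos: [0.6265, 0.0759, 0.0857]
tcp_rot: [0.721, -0.693, -0.001, 0.002]
ft_force: [0.1, -0.3, -0.7]
width: 0.515
gripper_force: 25.0
```

```bash
python3 plan.py 0.627,0.0757,0.0585,182.3,36
```

```text
now [0.6265 0.0759 0.0857] 182.32 tilt 0.22 t 10.45 w 0.515 q6 -0.34
0.627,0.0757,0.0585,182.3,36 rows 1 rotz 0.0001
  const [0.0, -0.001, 0.054]
```

Request:
carry_out:
  series:
    - {"xyz":[0,0,0.03],"rotation":[0,0,0]}
    - {"xyz":[0,0,0.016],"rotation":[0,0,0]}
    - {"xyz":[0,0,0.006],"rotation":[0,0,0]}
    - {"xyz":[0,0,0],"rotation":[0,0,0]}
    - {"xyz":[0,0,0],"rotation":[0,0,0]}

```text
clock: 10.87
tcp_pos: [0.6279, 0.0763, 0.062]
tcp_rot: [0.721, -0.693, 0.0, -0.001]
ft_force: [-0.6, -0.2, -2.1]
width: 0.517
gripper_force: 25.0
```

Request:
carry_out:
  series:
    - {"xyz":[0,0,0.002],"rotation":[0,0,0]}
    - {"xyz":[0,0,0.001],"rotation":[0,0,0]}
    - {"xyz":[0,0,0],"rotation":[0,0,0]}

```text
clock: 11.12
tcp_pos: [0.6275, 0.0763, 0.06]
tcp_rot: [0.721, -0.693, 0.0, -0.0]
ft_force: [-0.1, 0.2, -1.4]
width: 0.516
gripper_force: 25.0
```

Request:
carry_out:
  series:
    - {"xyz":[0,0,0.002],"rotation":[0,0,0]}
    - {"xyz":[0,0,0.002],"rotation":[0,0,0]}
    - {"xyz":[0,0,0],"rotation":[0,0,0]}
    - {"xyz":[0,0,0],"rotation":[0,0,0]}

```text
clock: 11.45
tcp_pos: [0.6275, 0.0763, 0.0578]
tcp_rot: [0.721, -0.693, 0.0, -0.0]
ft_force: [-0.1, -0.1, 1.2]
width: 0.518
gripper_force: 25.0
```

Contact felt. Release, lift, and plan for the black breaker.

Request:
carry_out:
  series:
    - {"xyz":[0,0,0],"rotation":[0,0,0]}
    - {"xyz":[0,0,0],"rotation":[0,0,0]}
    - {"xyz":[0,0,0],"rotation":[0,0,0]}
    - {"xyz":[0,0,0],"rotation":[0,0,0]}
    - {"xyz":[0,0,0],"rotation":[0,0,0]}
  jaw: 1

```text
clock: 11.87
tcp_pos: [0.6274, 0.0763, 0.0576]
tcp_rot: [0.721, -0.693, 0.0, -0.0]
ft_force: [-0.1, -0.2, -0.1]
width: 0.807
gripper_force: 0.0
```

Request:
carry_out:
  series:
    - {"xyz":[0,0,0],"rotation":[0,0,0]}
    - {"xyz":[0,0,-0.03],"rotation":[0,0,0]}
    - {"xyz":[0,0,-0.08],"rotation":[0,0,0]}
    - {"xyz":[0,0,-0.08],"rotation":[0,0,0]}
    - {"xyz":[0,0,-0.08],"rotation":[0,0,0]}

```text
clock: 12.28
tcp_pos: [0.6269, 0.0761, 0.1938]
tcp_rot: [0.721, -0.693, -0.0, 0.001]
ft_force: [1.6, 0.4, 0.1]
width: 0.993
gripper_force: 0.0
```

```bash
python3 plan.py 0.4552,0.0532,0.195,189.3,37
```

```text
now [0.6269 0.0761 0.1938] 182.32 tilt 0.08 t 12.28 w 0.993 q6 -0.34
0.4552,0.0532,0.195,189.3,37 rows 5 rotz -0.0078
   [0.006, 0.069, -0.0] [0.005, 0.069, -0.0] [0.003, 0.069, -0.0] [0.001, 0.069, -0.0] [-0.0, 0.069, -0.0]
```

Request:
carry_out:
  series:
    - {"xyz":[0.006,0.069,0],"rotation":[0,0,-0.0078]}
    - {"xyz":[0.005,0.069,0],"rotation":[0,0,-0.0078]}
    - {"xyz":[0.003,0.069,0],"rotation":[0,0,-0.0078]}
    - {"xyz":[0.001,0.069,0],"rotation":[0,0,-0.0078]}
    - {"xyz":[0,0.069,0],"rotation":[0,0,-0.0078]}

```text
clock: 12.7
tcp_pos: [0.4544, 0.053, 0.1925]
tcp_rot: [0.763, -0.647, 0.0, -0.0]
ft_force: [-0.5, 1.1, 1.0]
width: 1.0
gripper_force: 0.0
```

Request:
carry_out:
  series:
    - {"xyz":[0,0,0.04],"rotation":[0,0,0]}
    - {"xyz":[0,0,0.05],"rotation":[0,0,0]}
    - {"xyz":[0,0,0.05],"rotation":[0,0,0]}
    - {"xyz":[0,0,0],"rotation":[0,0,0]}
    - {"xyz":[0,0,0],"rotation":[0,0,0]}

```text
clock: 13.12
tcp_pos: [0.4557, 0.0531, 0.1222]
tcp_rot: [0.762, -0.647, -0.0, 0.001]
ft_force: [-0.7, 0.1, 0.8]
width: 0.999
gripper_force: 0.0
```

```bash
python3 plan.py 0.4552,0.0532,0.048,189.3,40
```

```text
now [0.4557 0.0531 0.1222] 189.35 tilt 0.15 t 13.12 w 0.999 q6 -0.31
0.4552,0.0532,0.048,189.3,40 rows 2 rotz 0.0002
  const [-0.0, 0.0, 0.074]
```

Request:
carry_out:
  series:
    - {"xyz":[0,0,0.05],"rotation":[0,0,0]}
    - {"xyz":[0,0,0.05],"rotation":[0,0,0]}
    - {"xyz":[0,0,0.035],"rotation":[0,0,0]}
    - {"xyz":[0,0,0.012],"rotation":[0,0,0]}
    - {"xyz":[0,0,0],"rotation":[0,0,0]}

```text
clock: 13.53
tcp_pos: [0.4565, 0.0535, 0.049]
tcp_rot: [0.762, -0.647, -0.0, 0.0]
ft_force: [-0.1, -0.1, -0.8]
width: 0.999
gripper_force: 0.0
```

Request:
carry_out:
  series:
    - {"xyz":[0,0,0],"rotation":[0,0,0]}
    - {"xyz":[0,0,0],"rotation":[0,0,0]}
    - {"xyz":[0,0,0],"rotation":[0,0,0]}
    - {"xyz":[0,0,0],"rotation":[0,0,0]}
    - {"xyz":[0,0,0],"rotation":[0,0,0]}
  jaw: 0
  newtons: 30

```text
clock: 13.95
tcp_pos: [0.4565, 0.0536, 0.0498]
tcp_rot: [0.762, -0.647, 0.0, -0.001]
ft_force: [-0.2, 0.4, -0.2]
width: 0.706
gripper_force: 0.0
```

Request:
carry_out:
  series:
    - {"xyz":[0,0,0],"rotation":[0,0,0]}
    - {"xyz":[0,0,0],"rotation":[0,0,0]}
    - {"xyz":[0,0,0],"rotation":[0,0,0]}
    - {"xyz":[0,0,0],"rotation":[0,0,0]}

```text
clock: 14.28
tcp_pos: [0.4558, 0.0533, 0.0491]
tcp_rot: [0.762, -0.647, -0.0, 0.0]
ft_force: [-1.5, 0.7, 3.6]
width: 0.52
gripper_force: 30.0
```

Request:
carry_out:
  series:
    - {"xyz":[0,0,-0.03],"rotation":[0,0,0]}
    - {"xyz":[0,0,-0.06],"rotation":[0,0,0]}
    - {"xyz":[0,0,-0.07],"rotation":[0,0,0]}
    - {"xyz":[0,0,-0.07],"rotation":[0,0,0]}
    - {"xyz":[0,0,-0.06],"rotation":[0,0,0]}

```text
clock: 14.7
tcp_pos: [0.4558, 0.0533, 0.1956]
tcp_rot: [0.762, -0.647, -0.0, -0.0]
ft_force: [0.7, -0.0, -2.7]
width: 0.514
gripper_force: 30.0
```

```bash
python3 plan.py 0.6334,-0.0842,0.192,182.3,36
```

```text
now [0.4558 0.0533 0.1956] 189.33 tilt 0.02 t 14.7 w 0.514 q6 -0.31
0.6334,-0.0842,0.192,182.3,36 rows 7 rotz 0.0056
   [0.047, -0.044, 0.001] [0.046, -0.045, 0.001] [0.045, -0.045, 0.001] [0.045, -0.046, 0.001] [0.044, -0.047, 0.001]
   [0.043, -0.048, 0.001] [0.042, -0.048, 0.001]
```

Request:
carry_out:
  series:
    - {"xyz":[0.047,-0.044,0.001],"rotation":[0,0,0.0056]}
    - {"xyz":[0.046,-0.045,0.001],"rotation":[0,0,0.0056]}
    - {"xyz":[0.045,-0.045,0.001],"rotation":[0,0,0.0056]}
    - {"xyz":[0.045,-0.046,0.001],"rotation":[0,0,0.0056]}
    - {"xyz":[0.044,-0.047,0.001],"rotation":[0,0,0.0056]}

```text
clock: 15.12
tcp_pos: [0.5835, -0.0457, 0.1903]
tcp_rot: [0.733, -0.681, -0.001, 0.001]
ft_force: [-0.5, 1.3, -3.0]
width: 0.514
gripper_force: 30.0
```

Request:
carry_out:
  series:
    - {"xyz":[0.043,-0.048,0.001],"rotation":[0,0,0.0056]}
    - {"xyz":[0.042,-0.048,0.001],"rotation":[0,0,0.0056]}
    - {"xyz":[0,0,0],"rotation":[0,0,0]}
    - {"xyz":[0,0,0.04],"rotation":[0,0,0]}
    - {"xyz":[0,0,0.06],"rotation":[0,0,0]}

```text
clock: 15.53
tcp_pos: [0.6359, -0.0845, 0.1417]
tcp_rot: [0.721, -0.693, 0.002, -0.002]
ft_force: [0.4, 0.6, -3.9]
width: 0.514
gripper_force: 30.0
```

Request:
carry_out:
  series:
    - {"xyz":[0,0,0.06],"rotation":[0,0,0]}
    - {"xyz":[0,0,0.05],"rotation":[0,0,0]}
    - {"xyz":[0,0,0.02],"rotation":[0,0,0]}
    - {"xyz":[0,0,0],"rotation":[0,0,0]}
    - {"xyz":[0,0,0],"rotation":[0,0,0]}

```text
clock: 15.95
tcp_pos: [0.6341, -0.084, 0.0755]
tcp_rot: [0.721, -0.693, 0.0, 0.0]
ft_force: [0.6, -0.0, -1.3]
width: 0.514
gripper_force: 30.0
```

```bash
python3 plan.py 0.6334,-0.0842,0.0600,182.3,36
```

```text
now [ 0.6341 -0.084   0.0755] 182.31 tilt 0.04 t 15.95 w 0.514 q6 -0.08
0.6334,-0.0842,0.0600,182.3,36 rows 1 rotz 0.0
  const [0.0, 0.001, 0.031]
```

Request:
carry_out:
  series:
    - {"xyz":[0,0,0.015],"rotation":[0,0,0]}
    - {"xyz":[0,0,0.01],"rotation":[0,0,0]}
    - {"xyz":[0,0,0.006],"rotation":[0,0,0]}
    - {"xyz":[0,0,0],"rotation":[0,0,0]}
    - {"xyz":[0,0,0],"rotation":[0,0,0]}

```text
clock: 16.37
tcp_pos: [0.634, -0.084, 0.0604]
tcp_rot: [0.721, -0.693, 0.0, -0.0]
ft_force: [-0.3, -0.2, -3.2]
width: 0.516
gripper_force: 30.0
```

Request:
carry_out:
  series:
    - {"xyz":[0,0,0.001],"rotation":[0,0,0]}
    - {"xyz":[0,0,0.001],"rotation":[0,0,0]}
    - {"xyz":[0,0,0],"rotation":[0,0,0]}
    - {"xyz":[0,0,0],"rotation":[0,0,0]}

```text
clock: 16.7
tcp_pos: [0.6342, -0.084, 0.0597]
tcp_rot: [0.721, -0.693, 0.0, -0.0]
ft_force: [-0.5, 0.1, -0.3]
width: 0.519
gripper_force: 30.0
```

Contact begun; a hair lower, release, then on to the green one.

Request:
carry_out:
  series:
    - {"xyz":[0,0,0.001],"rotation":[0,0,0]}
    - {"xyz":[0,0,0],"rotation":[0,0,0]}

```text
clock: 16.87
tcp_pos: [0.6343, -0.084, 0.0597]
tcp_rot: [0.721, -0.693, 0.0, -0.0]
ft_force: [-2.1, 0.3, 4.7]
width: 0.516
gripper_force: 30.0
```

Request:
carry_out:
  series:
    - {"xyz":[0,0,0],"rotation":[0,0,0]}
    - {"xyz":[0,0,0],"rotation":[0,0,0]}
    - {"xyz":[0,0,0],"rotation":[0,0,0]}
    - {"xyz":[0,0,0],"rotation":[0,0,0]}
    - {"xyz":[0,0,0],"rotation":[0,0,0]}
  jaw: 1

```text
clock: 17.28
tcp_pos: [0.6339, -0.084, 0.0583]
tcp_rot: [0.721, -0.693, -0.0, 0.0]
ft_force: [0.0, -0.7, 0.2]
width: 0.806
gripper_force: 0.0
```

Request:
carry_out:
  series:
    - {"xyz":[0,0,0],"rotation":[0,0,0]}
    - {"xyz":[0,0,-0.03],"rotation":[0,0,0]}
    - {"xyz":[0,0,-0.08],"rotation":[0,0,0]}
    - {"xyz":[0,0,-0.08],"rotation":[0,0,0]}
    - {"xyz":[0,0,-0.08],"rotation":[0,0,0]}

```text
clock: 17.7
tcp_pos: [0.6335, -0.0841, 0.1947]
tcp_rot: [0.721, -0.693, -0.0, 0.001]
ft_force: [0.7, 0.2, 0.3]
width: 0.992
gripper_force: 0.0
```

```bash
python3 plan.py 0.4359,0.180,0.195,186.4,37
```

```text
now [ 0.6335 -0.0841  0.1947] 182.28 tilt 0.08 t 17.7 w 0.992 q6 -0.08
0.4359,0.180,0.195,186.4,37 rows 9 rotz -0.0025
   [-0.06, 0.042, -0.0] [-0.061, 0.041, -0.0] [-0.061, 0.041, -0.0] [-0.061, 0.04, -0.0] [-0.062, 0.04, -0.0]
   [-0.062, 0.039, -0.0] [-0.062, 0.039, -0.0] [-0.063, 0.038, -0.0] [-0.063, 0.038, -0.0]
```

Request:
carry_out:
  series:
    - {"xyz":[-0.06,0.042,0],"rotation":[0,0,-0.0025]}
    - {"xyz":[-0.061,0.041,0],"rotation":[0,0,-0.0025]}
    - {"xyz":[-0.061,0.041,0],"rotation":[0,0,-0.0025]}
    - {"xyz":[-0.061,0.04,0],"rotation":[0,0,-0.0025]}
    - {"xyz":[-0.062,0.04,0],"rotation":[0,0,-0.0025]}

```text
clock: 18.12
tcp_pos: [0.5224, 0.0636, 0.1936]
tcp_rot: [0.734, -0.679, 0.0, -0.0]
ft_force: [-0.0, 1.4, -0.3]
width: 1.002
gripper_force: 0.0
```

Request:
carry_out:
  series:
    - {"xyz":[-0.062,0.039,0],"rotation":[0,0,-0.0025]}
    - {"xyz":[-0.062,0.039,0],"rotation":[0,0,-0.0025]}
    - {"xyz":[-0.063,0.038,0],"rotation":[0,0,-0.0025]}
    - {"xyz":[-0.063,0.038,0],"rotation":[0,0,-0.0025]}
    - {"xyz":[0,0,0.04],"rotation":[0,0,0]}

```text
clock: 18.53
tcp_pos: [0.4353, 0.1853, 0.1772]
tcp_rot: [0.748, -0.664, 0.001, -0.005]
ft_force: [1.7, -0.1, 0.6]
width: 1.003
gripper_force: 0.0
```

Request:
carry_out:
  series:
    - {"xyz":[0,0,0.05],"rotation":[0,0,0]}
    - {"xyz":[0,0,0.05],"rotation":[0,0,0]}
    - {"xyz":[0,0,0],"rotation":[0,0,0]}
    - {"xyz":[0,0,0],"rotation":[0,0,0]}
    - {"xyz":[0,0,0],"rotation":[0,0,0]}

```text
clock: 18.95
tcp_pos: [0.4366, 0.1806, 0.1248]
tcp_rot: [0.745, -0.667, 0.0, -0.001]
ft_force: [0.6, -0.5, 0.3]
width: 0.997
gripper_force: 0.0
```

```bash
python3 plan.py 0.4359,0.180,0.048,186.4,40
```

```text
now [0.4366 0.1806 0.1248] 186.35 tilt 0.12 t 18.95 w 0.997 q6 -0.63
0.4359,0.180,0.048,186.4,40 rows 2 rotz -0.0002
  const [0.001, 0.001, 0.077]
```

Request:
carry_out:
  series:
    - {"xyz":[0.001,0.001,0.05],"rotation":[0,0,0]}
    - {"xyz":[0,0,0.05],"rotation":[0,0,0]}
    - {"xyz":[0,0,0.037],"rotation":[0,0,0]}
    - {"xyz":[0,0,0.014],"rotation":[0,0,0]}
    - {"xyz":[0,0,0],"rotation":[0,0,0]}

```text
clock: 19.37
tcp_pos: [0.4354, 0.1794, 0.0479]
tcp_rot: [0.745, -0.667, 0.0, 0.0]
ft_force: [-0.2, 0.5, -0.1]
width: 1.001
gripper_force: 0.0
```

Request:
carry_out:
  series:
    - {"xyz":[0,0,0],"rotation":[0,0,0]}
    - {"xyz":[0,0,0],"rotation":[0,0,0]}
    - {"xyz":[0,0,0],"rotation":[0,0,0]}
    - {"xyz":[0,0,0],"rotation":[0,0,0]}
    - {"xyz":[0,0,0],"rotation":[0,0,0]}
  jaw: 0
  newtons: 40

```text
clock: 19.78
tcp_pos: [0.4355, 0.1799, 0.0488]
tcp_rot: [0.745, -0.667, 0.0, -0.001]
ft_force: [0.6, 0.1, -0.2]
width: 0.708
gripper_force: 0.0
```

Request:
carry_out:
  series:
    - {"xyz":[0,0,0],"rotation":[0,0,0]}
    - {"xyz":[0,0,0],"rotation":[0,0,0]}
    - {"xyz":[0,0,0],"rotation":[0,0,0]}
    - {"xyz":[0,0,0],"rotation":[0,0,0]}

```text
clock: 20.12
tcp_pos: [0.4354, 0.1798, 0.0483]
tcp_rot: [0.745, -0.667, 0.0, -0.0]
ft_force: [0.1, 0.8, 0.7]
width: 0.513
gripper_force: 40.0
```

Request:
carry_out:
  series:
    - {"xyz":[0,0,-0.03],"rotation":[0,0,0]}
    - {"xyz":[0,0,-0.06],"rotation":[0,0,0]}
    - {"xyz":[0,0,-0.07],"rotation":[0,0,0]}
    - {"xyz":[0,0,-0.07],"rotation":[0,0,0]}
    - {"xyz":[0,0,-0.06],"rotation":[0,0,0]}

```text
clock: 20.53
tcp_pos: [0.4342, 0.1791, 0.194]
tcp_rot: [0.745, -0.667, -0.0, 0.001]
ft_force: [0.4, 0.6, -4.8]
width: 0.514
gripper_force: 40.0
```

```bash
python3 plan.py 0.6366,-0.1642,0.192,182.3,36
```

```text
now [0.4342 0.1791 0.194 ] 186.3 tilt 0.11 t 20.53 w 0.514 q6 -0.63
0.6366,-0.1642,0.192,182.3,36 rows 12 rotz 0.0019
   [0.061, -0.027, 0.0] [0.06, -0.028, 0.0] [0.06, -0.028, 0.0] [0.06, -0.028, 0.0] [0.06, -0.029, 0.0]
   [0.06, -0.029, 0.0] [0.06, -0.029, 0.0] [0.059, -0.03, 0.0] [0.059, -0.03, 0.0] [0.059, -0.03, 0.0]
   [0.059, -0.031, 0.0] [0.059, -0.031, 0.0]
```

Request:
carry_out:
  series:
    - {"xyz":[0.061,-0.027,0],"rotation":[0,0,0.0019]}
    - {"xyz":[0.06,-0.028,0],"rotation":[0,0,0.0019]}
    - {"xyz":[0.06,-0.028,0],"rotation":[0,0,0.0019]}
    - {"xyz":[0.06,-0.028,0],"rotation":[0,0,0.0019]}
    - {"xyz":[0.06,-0.029,0],"rotation":[0,0,0.0019]}

```text
clock: 20.95
tcp_pos: [0.5185, 0.0352, 0.1914]
tcp_rot: [0.735, -0.678, -0.001, 0.001]
ft_force: [0.4, 0.9, -4.2]
width: 0.51
gripper_force: 40.0
```

Request:
carry_out:
  series:
    - {"xyz":[0.06,-0.029,0],"rotation":[0,0,0.0019]}
    - {"xyz":[0.06,-0.029,0],"rotation":[0,0,0.0019]}
    - {"xyz":[0.059,-0.03,0],"rotation":[0,0,0.0019]}
    - {"xyz":[0.059,-0.03,0],"rotation":[0,0,0.0019]}
    - {"xyz":[0.059,-0.03,0],"rotation":[0,0,0.0019]}

```text
clock: 21.37
tcp_pos: [0.6027, -0.1076, 0.1908]
tcp_rot: [0.724, -0.689, -0.002, 0.001]
ft_force: [0.0, 0.2, -3.9]
width: 0.514
gripper_force: 40.0
```

Request:
carry_out:
  series:
    - {"xyz":[0.059,-0.031,0],"rotation":[0,0,0.0019]}
    - {"xyz":[0.059,-0.031,0],"rotation":[0,0,0.0019]}
    - {"xyz":[0,0,0],"rotation":[0,0,0]}
    - {"xyz":[0,0,0],"rotation":[0,0,0]}
    - {"xyz":[0,0,0],"rotation":[0,0,0]}

```text
clock: 21.78
tcp_pos: [0.6359, -0.1635, 0.1907]
tcp_rot: [0.72, -0.694, -0.002, 0.001]
ft_force: [0.4, -0.4, -5.5]
width: 0.516
gripper_force: 40.0
```

```bash
python3 plan.py 0.6366,-0.1642,0.075,182.3,36
```

```text
now [ 0.6359 -0.1635  0.1907] 182.17 tilt 0.28 t 21.78 w 0.516 q6 0.04
0.6366,-0.1642,0.075,182.3,36 rows 4 rotz -0.0002
  const [0.0, -0.0, 0.058]
```

Request:
carry_out:
  series:
    - {"xyz":[0.001,0,0.04],"rotation":[0,0,0]}
    - {"xyz":[0,0,0.06],"rotation":[0,0,0]}
    - {"xyz":[0,0,0.06],"rotation":[0,0,0]}
    - {"xyz":[0,0,0.05],"rotation":[0,0,0]}
    - {"xyz":[0,0,0.02],"rotation":[0,0,0]}

```text
clock: 22.2
tcp_pos: [0.6335, -0.1623, 0.0733]
tcp_rot: [0.721, -0.693, -0.004, 0.003]
ft_force: [-1.4, -0.4, -5.1]
width: 0.513
gripper_force: 40.0
```

Request:
carry_out:
  series:
    - {"xyz":[0,0,0],"rotation":[0,0,0]}
    - {"xyz":[0,0,0],"rotation":[0,0,0]}
    - {"xyz":[0,0,0],"rotation":[0,0,0]}

```text
clock: 22.45
tcp_pos: [0.6391, -0.1641, 0.0804]
tcp_rot: [0.721, -0.693, 0.002, -0.001]
ft_force: [0.5, -0.9, -4.5]
width: 0.512
gripper_force: 40.0
```

```bash
python3 plan.py 0.6366,-0.1642,0.0593,182.3,36
```

```text
now [ 0.6391 -0.1641  0.0804] 182.3 tilt 0.25 t 22.45 w 0.512 q6 0.05
0.6366,-0.1642,0.0593,182.3,36 rows 1 rotz -0.0
  const [0.0, 0.005, 0.042]
```

Request:
carry_out:
  series:
    - {"xyz":[0,0.003,0.02],"rotation":[0,0,0]}
    - {"xyz":[0,0,0.012],"rotation":[0,0,0]}
    - {"xyz":[0,0,0.004],"rotation":[0,0,0]}
    - {"xyz":[0,0,0],"rotation":[0,0,0]}
    - {"xyz":[0,0,0],"rotation":[0,0,0]}

```text
clock: 22.87
tcp_pos: [0.6359, -0.1645, 0.06]
tcp_rot: [0.721, -0.693, 0.0, 0.0]
ft_force: [-0.2, -0.1, -4.7]
width: 0.513
gripper_force: 40.0
```

Request:
carry_out:
  series:
    - {"xyz":[0,0,0.001],"rotation":[0,0,0]}
    - {"xyz":[0,0,0.001],"rotation":[0,0,0]}
    - {"xyz":[0,0,0],"rotation":[0,0,0]}
    - {"xyz":[0,0,0],"rotation":[0,0,0]}

```text
clock: 23.2
tcp_pos: [0.6359, -0.1644, 0.0591]
tcp_rot: [0.721, -0.693, 0.0, -0.0]
ft_force: [0.2, 0.2, -4.2]
width: 0.52
gripper_force: 40.0
```

Request:
carry_out:
  series:
    - {"xyz":[0,0,0.001],"rotation":[0,0,0]}
    - {"xyz":[0,0,0],"rotation":[0,0,0]}
    - {"xyz":[0,0,0.001],"rotation":[0,0,0]}
    - {"xyz":[0,0,0],"rotation":[0,0,0]}
    - {"xyz":[0,0,0],"rotation":[0,0,0]}

```text
clock: 23.62
tcp_pos: [0.6361, -0.1644, 0.0588]
tcp_rot: [0.721, -0.693, 0.0, -0.0]
ft_force: [-1.0, 0.4, 1.3]
width: 0.517
gripper_force: 40.0
```

Request:
carry_out:
  series:
    - {"xyz":[0,0,0],"rotation":[0,0,0]}
    - {"xyz":[0,0,0],"rotation":[0,0,0]}
    - {"xyz":[0,0,0],"rotation":[0,0,0]}
    - {"xyz":[0,0,0],"rotation":[0,0,0]}
    - {"xyz":[0,0,0],"rotation":[0,0,0]}
  jaw: 1

```text
clock: 24.03
tcp_pos: [0.6362, -0.1644, 0.0582]
tcp_rot: [0.721, -0.693, 0.0, -0.0]
ft_force: [-1.0, 0.4, 0.1]
width: 0.81
gripper_force: 0.0
```

Request:
carry_out:
  series:
    - {"xyz":[0,0,0],"rotation":[0,0,0]}
    - {"xyz":[0,0,-0.03],"rotation":[0,0,0]}
    - {"xyz":[0,0,-0.08],"rotation":[0,0,0]}
    - {"xyz":[0,0,-0.08],"rotation":[0,0,0]}
    - {"xyz":[0,0,-0.08],"rotation":[0,0,0]}

```text
clock: 24.45
tcp_pos: [0.6355, -0.1645, 0.1943]
tcp_rot: [0.721, -0.693, -0.0, 0.001]
ft_force: [2.3, -0.4, 0.8]
width: 0.994
gripper_force: 0.0
```

Request:
carry_out:
  series:
    - {"xyz":[0.05,0.06,0],"rotation":[0,0,0]}
    - {"xyz":[0.05,0.06,0],"rotation":[0,0,0]}
    - {"xyz":[0.05,0.06,0],"rotation":[0,0,0]}
    - {"xyz":[0.05,0.06,0],"rotation":[0,0,0]}
    - {"xyz":[0.05,0.06,0],"rotation":[0,0,0]}

```text
clock: 24.87
tcp_pos: [0.4894, -0.2959, 0.1933]
tcp_rot: [0.721, -0.693, 0.0, -0.0]
ft_force: [0.5, -0.4, 0.2]
width: 1.0
gripper_force: 0.0
```

Request:
carry_out:
  series:
    - {"xyz":[0.05,0.05,0],"rotation":[0,0,0]}
    - {"xyz":[0.05,0.05,0],"rotation":[0,0,0]}
    - {"xyz":[0.05,0.03,0],"rotation":[0,0,0]}
    - {"xyz":[0.05,0,0],"rotation":[0,0,0]}
    - {"xyz":[0.05,0,0],"rotation":[0,0,0]}

```text
clock: 25.28
tcp_pos: [0.4296, -0.4239, 0.1938]
tcp_rot: [0.72, -0.694, 0.001, -0.0]
ft_force: [0.6, -0.2, -0.5]
width: 1.001
gripper_force: 0.0
```

Run:
```python
from h import *
t=r.camera("top");s=r.camera("scene");cv2.imwrite("pics/top3.png",t);cv2.imwrite("pics/scene3.png",s)
f=5;T=cv2.resize(t,None,fx=f,fy=f,interpolation=cv2.INTER_CUBIC);g=cv2.cvtColor(T,cv2.COLOR_BGR2GRAY)
cv2.imwrite("pics/c3.png",cv2.resize(t[110:220,170:420],None,fx=3,fy=3,interpolation=cv2.INTER_CUBIC))
mt,ms=masks(t),masks(s)
for k in("green","red","blue","black"):
    print(k,[b[:2] for b in blobs(mt[k],10,(215,130,400,200))],[b[:2] for b in blobs(ms[k],10,(200,120,380,320))])
print(t.shape)
```

```text
green [([358.3, 150.6], 192)] [([248.5, 261.9], 225)]
red [] [([307.9, 131.5], 18), ([215.4, 198.9], 347), ([306.3, 209.2], 65)]
blue [([228.5, 155.3], 33)] [([328.9, 188.3], 23)]
black [] [([313.1, 134.8], 29), ([326.5, 136.6], 28), ([280.1, 234.6], 74)]
(420, 560, 3)
```

View pics/c3.png

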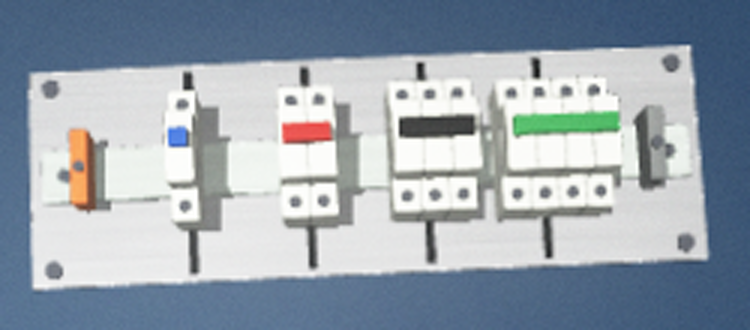

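View pics/scene3.png

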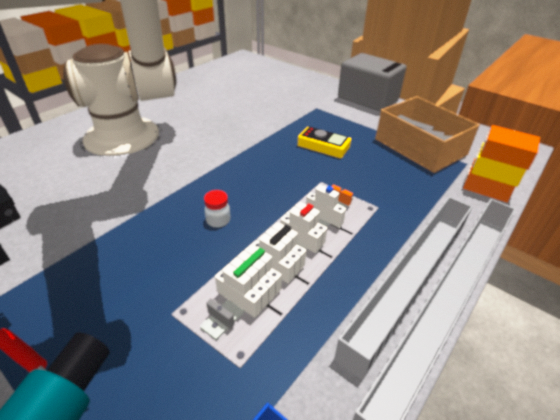

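The crop shows all four upright over their lines, in the order blue, red, black, green from the orange stop. The terminal screws are visible, for example blue's at (182,104) and (184,206). The scene view agrees, and the meter hasn't moved. Now a numeric check with the same screw detector.

Run:
```python
from h import *
t=cv2.imread("pics/top3.png")
S=dict(b=[(182,104),(184,206)],r=[(290,99),(319,99),(295,201),(324,200)],k=[(401,94),(429,93),(457,92),(406,196),(435,195),(463,193)],g=[(511,92),(539,91),(566,90),(593,89),(517,193),(545,192),(572,191),(600,190)])
u=np.array([np.cos(np.radians(92.3)),np.sin(np.radians(92.3))]);v=np.array([u[1],-u[0]])
C=np.array([.6318,-.0442])
for (n,q),L in zip(S.items(),(.12,.04,-.04,-.12)):
    W=np.array([plane("top",((a+.5)/3-.5+170,(b+.5)/3-.5+110),.0525)[:2] for a,b in q]);m=len(W)//2
    c=W.mean(0);d=W[:m].mean(0)-W[m:].mean(0)
    print(n,c.round(4),"err along/across mm",((c-C)@u-L)*1000,(c-C)@v*1000,"yaw",np.degrees(np.arctan2(d[1],d[0])))
```

```text
b [0.6275 0.0758] err along/across mm 0.08488518990408533 0.546195487441394 yaw 1.6419753257472935
r [ 0.6306 -0.0038] err along/across mm 0.44855400599760203 0.46867504644090785 yaw 2.6125059058932556
k [ 0.6344 -0.0841] err along/across mm 0.05191371259119504 0.999913608762927 yaw 2.2758961230206176
g [ 0.6363 -0.1642] err along/across mm -0.07954500710898038 -0.2694429844369124 yaw 1.929970845146063
```

All four are within about 1 mm and 1°.

```bash
python3 -c "
from rig import r
print(r.finish_job())"
```

```text
the job is handed in; nothing more can be done
None
```

The job is handed in: the four breakers stand upright on the rail in width order from the orange stop, each measured within about 1 mm of its line and 1° of square, and the gripper has let go and is clear; the multimeter looks unmoved in the final picture, and the handing-in call returned no verdict.

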